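# Set the six-sided flip timer for the rice

### The job

The rice pot is under its lid and the rice needs thirty minutes of steaming, so set the white six-sided flip timer that lies on the counter beside the hob with its one-dot side up: each dot stands for ten minutes and the side on top is the time that runs. Roll it over until the side with three dots faces up and leave it lying flat and still on the counter, about where you found it. Turn it over gently, without dropping or throwing it, and do not disturb anything else on the counter.

Things in the scene. Friction and masses are not known exactly. Their poses are not given: they have to be found in the camera images.
- timer_centre (a point): Centre of the flip timer: a loose hard white plastic hexagonal prism, 130 g, 58 mm across flats, 67 across corners, 52 long, lying on a flat, centre 29 mm above the counter. Dark 7 mm dots on its flats count tens of minutes. x runs along the prism (the end at +x has a round black screen, the end at -x a grey battery hatch); z points squarely out of the three-dot flat: set when z is straight up.
- timer_three_dots (a point): Centre of the timer's three-dot flat (33.5 by 52 mm), 29 mm from the timer's centre along its z; same axes. A right-hand turn about the timer's +x, in steps of 60 degrees, meets in order the three-dot, four-dot, five-dot, blank, one-dot and two-dot flats. It starts with one dot up, at any yaw; three dots is two flats away, past the two-dot flat.
- timer_screen (a point): Centre of the timer's flat end with the round black screen (47 mm across), 26 mm from the timer's centre along its x; same axes. The opposite end is alike, with the grey battery hatch: the two plane ends are 52 mm apart and can be pinched. Let go between flats, the timer tips onto the flat it leans to.
- hob: Fixed built-in induction hob, a black glass slab 510 mm (x) by 290 mm (y), 4 mm high, left of the timer. Origin at the centre of its underside. A toaster (190 mm high) and a crock of wooden spoons (240 mm) stand to its left, at the counter's edge.
- pot: Steel rice pot on the rear zone of the hob, 200 mm across, 115 mm high, two small side handles. Origin at the centre of its underside. Leave alone.
- lid: Glass lid with a dark silicone edge, 209 mm across, and a black knob, on the pot. Origin at the centre of its underside; its knob tops out 62 mm above that. Leave alone.
- salt_jar: White ceramic jar with a steel cap, 60 mm across, 85 mm high, standing. Origin at the centre of its underside. Leave alone.
- sugar_bowl: Lidded steel sugar bowl, 72 mm across, 75 mm high, standing. Origin at the centre of its underside. Leave alone.
- spice_tin: Round brass spice tin, 66 mm across, 60 mm high, standing. Origin at the centre of its underside. Leave alone.
- saucer: White saucer, 110 mm across, 14 mm high, under the tea glass. Origin at the centre of its underside. Leave alone. To the right of it stands a fixed white canister box with a clear door (200 mm high); a kettle (205 mm) and a dish drainer (145 mm) stand fixed along the back.
- tea_glass: Waisted tea glass, 58 mm across the rim, 85 mm high, standing on the saucer. Origin at the centre of its underside. Leave alone.
- spoon_holder: White ceramic spoon holder with a wooden spoon in it: round dish 100 mm across, spoon tail reaching 160 mm from the dish's centre along its -x, 27 mm high. Origin under the dish's centre. Leave alone.

How it is judged:
By the outcome, as a careful person would: the job done as asked, in the order asked, and still so for the second after the job is handed in, with the robot touching nothing.
It also fails if it takes over 51 s, if anything falls off the work surface, if the arm or the gripper's body presses on something with over 40 N, if the wrist force passes 120 N, or if a joint passes its speed limit or range.

### The arm

A 6-joint arm with a two-finger parallel gripper is mounted at the origin on the work surface. World frame = base frame: x ahead of the robot, y to its left, z up, the work surface at z = 0. Lengths are in mm, angles in rad, forces in N, time in s.
With the tool pointing down it reaches from about 350 to 975 mm from the base axis. Payload 7.1 kg.
Tool frame: the origin (TCP) lies at the very end of the fingers, on their centre line; the grasp point (between the pads) lies 19 mm behind it; z points along the fingers, y is the line along which they close (so a half turn about z gives the same grasp; the last joint's range is limited). The gripper opens to 88 mm and grips with 3 to 60 N. Pads are 20 mm wide; open, the fingers measure 115 mm over their backs; the gripper's body (75 mm by 178 mm) begins 61 mm behind the grasp point.
Start: joints at [-1.357, 0.423, 1.63, -0, 1.089, -0.019], TCP at [144.209, -608.119, 222.675] pointing down, gripper open.
Joint ranges: [-3, 3], [-0.9, 2.11], [0.09, 2.58], [-1.31, 4.45], [0.11, 2.69], [-2.54, 2.54]. Speed limits (rad/s): [2.39, 2.39, 3.01, 3.14, 3.14, 3.14].

### API

Orientations are given as a rotation vector (axis times angle).
In Python, from workcell import * gives the robot as it stands.
- The arm moves only by the tool step_arm, never from a script. Its argument "deltas" is a list of rows, each a list of 3 entries, a list of its own where there are three numbers: the shift along the tool's x, y, z in units of 300 mm (1.0 is 300 mm), then the turn, a rotation vector about the tool's x, y, z in units of 1.5 rad (1.0 is 1.5 rad), then the gripper command: -1 is shut, 1 is fully open, values between are in proportion. In form: [[[dx, dy, dz], [rx, ry, rz], gripper], ...]. A call has 1 to 20 rows; each row is the pose to reach, as a shift and turn from the pose commanded when the call began, along the tool's axes at that moment; what a row does not reach only later rows make up. A row lasts 1/12 s, in which the tool goes at most 41.7 mm and 7.16 degrees, less where a joint would pass 70% of its speed; a pose out of reach is approached as far as the arm can. A call with a number of a shift or a turn outside -1 to 1 is refused whole. A call with a gripper value outside its range is refused whole. The fingers move at their own pace and stop on an object; the grip force is fixed at half the most. Time passes only in rows, so rows that repeat a pose let the fingers close. It gives the time, the measured TCP pose, the force, the opening and the grip force at its end, in the units of the state.
- get_obs(): the state, without advancing time (a new reading comes with each control period).
- get_image(name): name is "scene" or "top" or "wrist"; returns a dict with "pixels" (420x560x3 uint8, red, green, blue), "fx", "fy", "cx", "cy" (pixels), "dist_coeffs" ([k1, k2, p1, p2, k3] as OpenCV has them; the pictures are not rectified), "T" (4x4, takes a point from camera to world coordinates). Camera axes: x right, y down, z forward; pixel columns grow to the right and rows downward; lengths in mm; the calibration is good to about 2 mm. A picture is of the moment at which its call begins. There is no depth.
- close_job(): hands the job in; it is judged then, once.
The state is a dict: "t": time; "qpos": joint angles; "qvel": joint speeds; "joint_torque": joint torques, N m; "ee_pos": TCP position; "orientation": TCP orientation; "ft_force": force on the tool from outside, world axes, zero at the start; "moment": the same for the moment, N m; "width": finger opening in mm; "grasp_force": force on a finger pad.
Only numpy, scipy, OpenCV 4.12 (cv2) and the standard library are available. Lean on these libraries where they do the work, as an engineer would, in place of code of your own. Each camera call takes 0.05 s, during which the arm holds its last target. There are 200 camera calls.

## Working session

There is one attempt and no reset: what is moved stays moved. The work goes in short steps, Python scripts to look and compute and a tool call to move; the robot and the scene stay as the last step left them, time stands still between calls to the robot, and variables do not carry over. Pictures are saved under pics/ and viewed, at most 10 in all, crops included, and the job is handed in when it is done.

Besides the shell and the picture viewer there is one more tool, called as name(argument=value, ...) on one line, values as JSON. step_arm: Moves the arm, as the interface text tells. Its arguments: {"type":"object","properties":{"deltas":{"type":"array","items":{"type":"array"}}},"required":["deltas"]}

```bash
mkdir -p pics
cat > h.py <<'E'
from workcell import *
import numpy as np, cv2
from scipy.spatial.transform import Rotation as R
def K(im): return np.array([[im['fx'],0,im['cx']],[0,im['fy'],im['cy']],[0,0,1.]])
def ray(im,uv):
    p=cv2.undistortPoints(np.array(uv,float).reshape(-1,1,2),K(im),np.array(im['dist_coeffs'],float)).reshape(-1,2)
    T=np.array(im['T']); d=np.c_[p,np.ones(len(p))]@T[:3,:3].T
    return T[:3,3],d
def onplane(im,uv,z):
    o,d=ray(im,uv); return o+d*((z-o[2])/d[:,2])[:,None]
def proj(im,P):
    T=np.linalg.inv(np.array(im['T'])); r,_=cv2.Rodrigues(T[:3,:3])
    return cv2.projectPoints(np.array(P,float).reshape(-1,1,3),r,T[:3,3],K(im),np.array(im['dist_coeffs'],float))[0].reshape(-1,2)
def save(im,n): cv2.imwrite('pics/'+n,im['pixels'][:,:,::-1])
E
python3 - <<'E'
from h import *
import pickle
o=get_obs(); print(o)
ims={n:get_image(n) for n in('scene','top','wrist')}
pickle.dump(ims,open('ims0.pkl','wb'))
for n in ims: print(n,np.array(ims[n]['T']).round(2).tolist(), ims[n]['fx'])
cv2.imwrite('pics/a_top.png',cv2.resize(ims['top']['pixels'][:,:,::-1],(800,600)))
save(ims['wrist'],'a_wrist.png')
E
```

```text
{'t': 0.0, 'qpos': array([-1.35696042e+00,  4.23852283e-01,  1.63067431e+00, -6.37944193e-07,
        1.08861517e+00, -1.89832446e-02]), 'qvel': array([ 0.00112584,  0.00019515, -0.00081893,  0.00165493, -0.00074533,
        0.00118973]), 'joint_torque': array([-4.92859945e-04, -5.44625044e+01, -2.73667860e+01,  6.44800183e-02,
        2.28960993e-02, -1.07746855e-04]), 'ee_pos': array([ 144.11801475, -607.58577589,  221.90072604]), 'orientation': array([-3.11879919e+00, -3.64707448e-01,  2.37462107e-04]), 'ft_force': array([ 0.39412619, -0.38385291,  0.23700149]), 'moment': array([0.00253888, 0.0014006 , 0.05553732]), 'grasp_force': 0.0, 'width': 87.50448494620967}
scene [[0.73, 0.51, -0.46, 1227.54], [0.69, -0.54, 0.49, -618.49], [-0.0, -0.67, -0.74, 1053.82], [0.0, 0.0, 0.0, 1.0]] 546.9249139674722
top [[0.03, -0.98, 0.17, 373.12], [-1.0, -0.03, -0.01, 14.04], [0.02, -0.17, -0.99, 1351.74], [0.0, 0.0, 0.0, 1.0]] 483.25436771556645
wrist [[0.23, -0.94, -0.24, 210.81], [-0.97, -0.22, -0.06, -591.25], [-0.0, 0.25, -0.97, 383.37], [0.0, 0.0, 0.0, 1.0]] 333.5092299247465
```

View pics/a_top.png

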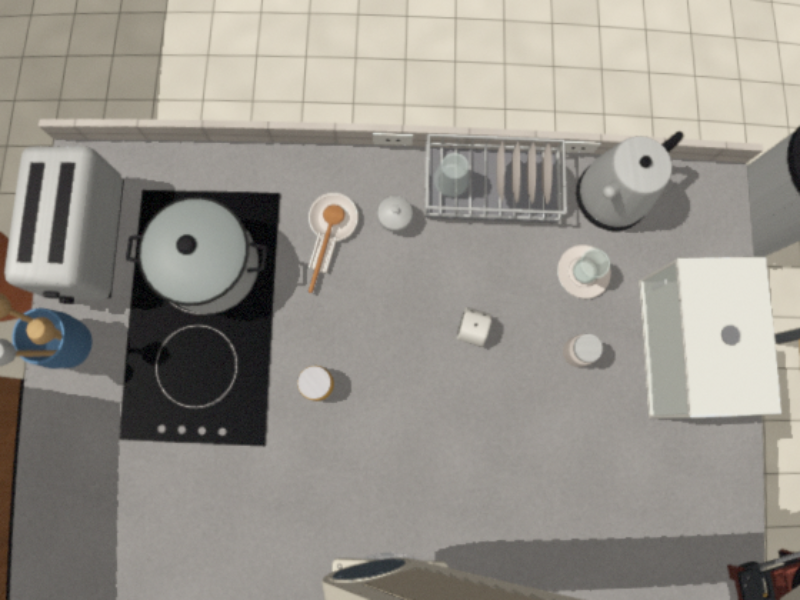

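View pics/a_wrist.png

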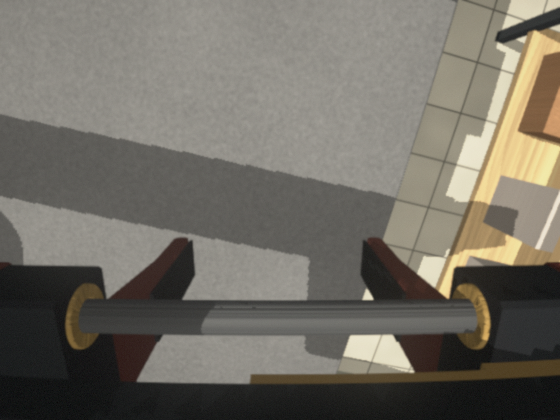

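The top view shows the timer at about (476,328) in the 800x600 picture, with one dot up. It stands clear of its neighbours: spice tin (316,383), salt jar (586,350), saucer (584,271). The wrist view shows only bare counter.

Run:
```python
from h import *
import pickle
ims=pickle.load(open('ims0.pkl','rb'))
t=ims['top']
c=onplane(t,[[333,229.6]],58)[0]; print(c, onplane(t,[[221,268],[410,245],[409,190],[278,148]],60))
s=ims['scene']; p=proj(s,[c])[0]; print(p)
def crop(im,p,r=30):
    u,v=int(p[0]),int(p[1]); return cv2.resize(im['pixels'][v-r:v+r,u-r:u+r,::-1],(400,400),interpolation=cv2.INTER_CUBIC)
cv2.imwrite('pics/b.png',np.hstack([crop(t,(333,230)),crop(s,p,45)]))
# top contour: bright
hsv=cv2.cvtColor(t['pixels'],cv2.COLOR_RGB2HSV); m=((hsv[...,2]>185)).astype(np.uint8)
n,l,st,ce=cv2.connectedComponentsWithStats(m); k=l[232,336]; print(k,st[k],ce[k])
r=cv2.minAreaRect(np.argwhere(l==k)[:,::-1].astype(np.float32)); b=cv2.boxPoints(r); print(b, onplane(t,b,58))
```

```text
[ 548.82163485 -147.32810409   58.        ] [[ 436.02355355  150.20778604   60.        ]
 [ 512.50182075 -358.54043403   60.        ]
 [ 665.496569   -358.22278796   60.        ]
 [ 772.45441958    8.4336078    60.        ]]
[200.15154033 232.80742058]
40 [321 218  22  22 320] [331.815625 228.528125]
[[320.68884 234.91705]
 [325.35272 217.42743]
 [343.278   222.20752]
 [338.61414 239.69714]] [[ 533.3239321  -114.09743843   58.        ]
 [ 581.54692624 -126.07766969   58.        ]
 [ 569.93106028 -175.18298327   58.        ]
 [ 521.77708196 -162.89040202   58.        ]]
```

View pics/b.png

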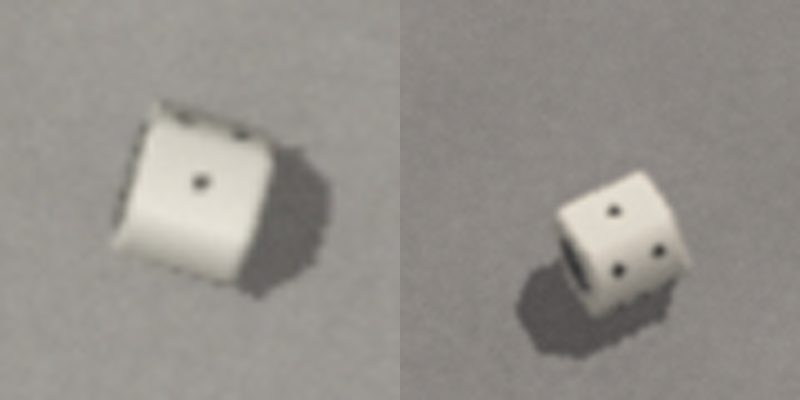

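The top crop shows one dot up at about pixel (333,227). The two-dot flat is on the far side (+x), so the timer must roll 120° towards the robot. The scene crop shows an end disc on the −y end. My plan is to pinch the two ends and turn it 60° twice.

```bash
cat >> h.py <<'E'
def tool(axis_yaw, tilt):
    """tool y horizontal at world yaw angle; z = down, tilted by 'tilt' (fingers forward, away from the tool-y-left side)"""
    y=np.array([np.cos(axis_yaw),np.sin(axis_yaw),0]); z=np.array([0,0,-1.]); x=np.cross(y,z)
    return R.from_matrix(np.c_[x,y,z])*R.from_rotvec([tilt,0,0]) if False else R.from_rotvec(-tilt*y*np.sign(y[1]))*R.from_matrix(np.c_[x,y,z])
def delta(p,r,o=None):
    o=o or get_obs(); R0=R.from_rotvec(o['orientation'])
    return (R0.inv().apply(np.array(p)-o['ee_pos'])/300).round(4), ((R0.inv()*r).as_rotvec()/1.5).round(4)
E
python3 - <<'E'
from h import *
import pickle
ims=pickle.load(open('ims0.pkl','rb'))
print('dot',onplane(ims['top'],[[333,227.3]],58))
o=get_obs();print(R.from_rotvec(o['orientation']).as_matrix().round(3))
a=np.arctan2(.97,.23)
for y in (a,a-np.pi): print(delta([551,-145,200],tool(y,0)))
E
```

```text
dot [[ 555.10847583 -147.25669142   58.        ]]
[[ 0.973  0.231 -0.   ]
 [ 0.231 -0.973  0.001]
 [ 0.    -0.001 -1.   ]]
(array([ 1.6755, -1.1877,  0.075 ]), array([-2.000e-04, -1.100e-03, -1.784e+00]))
(array([ 1.6755, -1.1877,  0.075 ]), array([-8.000e-04,  2.000e-04,  3.104e-01]))
```

step_arm(deltas=[[[0.84, -0.59, 0.04], [0, 0, 0.155], 1], [[0.84, -0.59, 0.04], [0, 0, 0.155], 1], [[0.84, -0.59, 0.04], [0, 0, 0.155], 1], [[0.84, -0.59, 0.04], [0, 0, 0.155], 1], [[0.84, -0.59, 0.04], [0, 0, 0.155], 1], [[0.84, -0.59, 0.04], [0, 0, 0.155], 1], [[0.84, -0.59, 0.04], [0, 0, 0.155], 1], [[0.84, -0.59, 0.04], [0, 0, 0.155], 1], [[0.84, -0.59, 0.04], [0, 0, 0.155], 1]])

```text
t: 0.9
ee_pos: [350.3, -374.9, 210.4]
orientation: [-3.14, -0.007, 0.0]
ft_force: [0.6, 0.6, -0.5]
width: 88.0
grasp_force: 0.0
```

Run:
```python
from h import *
a=np.arctan2(.97,.23)
print(get_obs()['t'],get_obs()['ee_pos'],delta([551,-145,200],tool(a-np.pi,0)))
```

```text
0.9 [ 350.32611204 -374.92638601  210.40447454] (array([ 0.6723, -0.7635,  0.0354]), array([-0.0007,  0.0002,  0.1581]))
```

step_arm(deltas=[[[0.672, -0.764, 0.035], [0, 0, 0.158], 1], [[0.672, -0.764, 0.035], [0, 0, 0.158], 1], [[0.672, -0.764, 0.035], [0, 0, 0.158], 1], [[0.672, -0.764, 0.035], [0, 0, 0.158], 1], [[0.672, -0.764, 0.035], [0, 0, 0.158], 1], [[0.672, -0.764, 0.035], [0, 0, 0.158], 1], [[0.672, -0.764, 0.035], [0, 0, 0.158], 1], [[0.672, -0.764, 0.035], [0, 0, 0.158], 1], [[0.672, -0.764, 0.035], [0, 0, 0.158], 1], [[0.672, -0.764, 0.035], [0, 0, 0.158], 1]])

```text
t: 1.73
ee_pos: [550.3, -148.5, 199.8]
orientation: [3.12, -0.368, -0.001]
ft_force: [-0.6, -0.9, 0.5]
width: 87.6
grasp_force: 0.0
```

Run:
```python
from h import *
import pickle
o=get_obs();print(o['t'],o['ee_pos'],R.from_rotvec(o['orientation']).as_matrix().round(3).tolist())
w=get_image('wrist');pickle.dump(w,open('w1.pkl','wb'))
hsv=cv2.cvtColor(w['pixels'],cv2.COLOR_RGB2HSV); m=(hsv[...,2]>185).astype(np.uint8)
n,l,st,ce=cv2.connectedComponentsWithStats(m)
for k in range(1,n):
    if st[k,4]>200: print(st[k],ce[k])
print(proj(w,[[551,-145,58]]))
cv2.imwrite('pics/c.png',cv2.resize(w['pixels'][:,:,::-1],(800,600)))
```

```text
1.7333 [ 550.2950157  -148.53443701  199.77209471] [[0.973, -0.233, -0.001], [-0.233, -0.973, -0.0], [-0.001, 0.0, -1.0]]
[ 417    0   98   71 3354] [455.4084675   39.92844365]
[452   0  27  34 612] [463.50490196  15.71568627]
[ 248  166   56   49 2478] [274.99435028 190.11460856]
[[274.34952014 198.89722619]]
```

View pics/c.png

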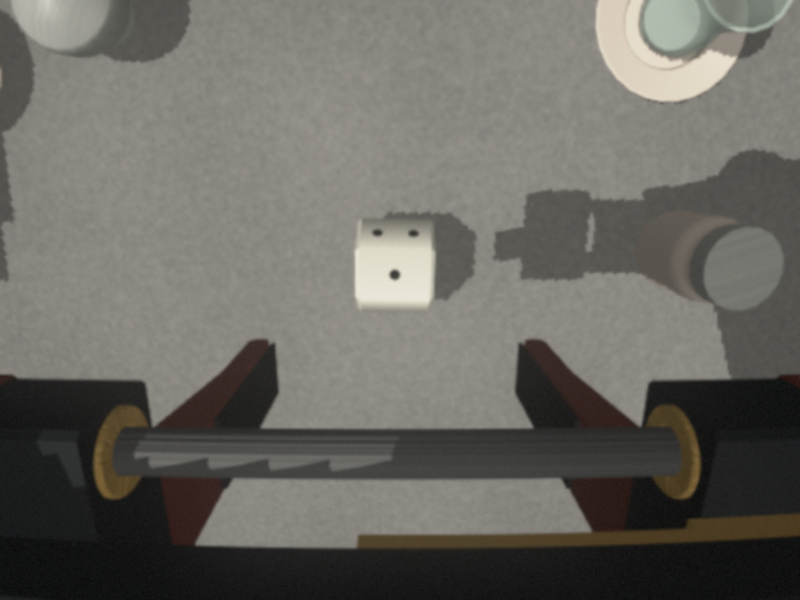

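The wrist view shows the timer square to the fingers. The one dot is at (395,274) and the two-dot flat is at the top, with dots at (377,233) and (414,233). Next I measure it precisely.

Run:
```python
from h import *
import pickle
w=pickle.load(open('w1.pkl','rb')); g=cv2.cvtColor(w['pixels'],cv2.COLOR_RGB2GRAY)
sub=g[155:215,248:304]
n,l,st,ce=cv2.connectedComponentsWithStats((sub<110).astype(np.uint8))
d=[]
for k in range(1,n):
    if 4<st[k,4]<80: print(st[k],ce[k]+[248,155]); 
m=(g>175).astype(np.uint8);n,l,st,ce=cv2.connectedComponentsWithStats(m);k=l[205,270]
ys,xs=np.where(l==k)
L=[(v,xs[ys==v].min(),xs[ys==v].max()) for v in (180,185,190,195,200,205)]; print(L)
pl=onplane(w,[[a[1]-.5,a[0]] for a in L],58);pr=onplane(w,[[a[2]+.5,a[0]] for a in L],58)
print(pl.round(1),pr.round(1),((pl+pr)/2).round(1),np.linalg.norm(pl-pr,axis=1))
print('dot',onplane(w,[[276.3,191.8]],58)); v=(pl-pr).sum(0);print(np.degrees(np.arctan2(v[1],v[0])))
# two-dot spacing direction (height of flat 60deg face centre: 14.5+29)
q=onplane(w,[[377*.7,233*.7],[414*.7,233*.7]],43.5);print(q)
```

```text
[54  0  2  5  6] [302.83333333 156.66666667]
[13  6  7  4 25] [263.88 162.44]
[38  6  7  5 26] [289.11538462 162.65384615]
[25 34  6  6 27] [275.7037037  191.77777778]
[(180, np.int64(248), np.int64(303)), (185, np.int64(248), np.int64(302)), (190, np.int64(248), np.int64(302)), (195, np.int64(248), np.int64(302)), (200, np.int64(248), np.int64(302)), (205, np.int64(248), np.int64(302))]
[[ 574.  -125.2   58. ]
 [ 569.5 -124.    58. ]
 [ 565.  -122.8   58. ]
 [ 560.4 -121.6   58. ]
 [ 555.8 -120.4   58. ]
 [ 551.2 -119.2   58. ]] [[ 562.1 -175.2   58. ]
 [ 557.7 -173.3   58. ]
 [ 553.2 -172.3   58. ]
 [ 548.5 -171.3   58. ]
 [ 543.9 -170.3   58. ]
 [ 539.2 -169.3   58. ]] [[ 568.1 -150.2   58. ]
 [ 563.6 -148.7   58. ]
 [ 559.1 -147.6   58. ]
 [ 554.5 -146.5   58. ]
 [ 549.8 -145.3   58. ]
 [ 545.2 -144.2   58. ]] [51.45138188 50.71696585 50.90479729 51.09541217 51.28885594 51.48517564]
dot [[ 557.13097554 -148.33647708   58.        ]]
76.56095658275217
[[ 584.07033359 -142.63315622   43.5       ]
 [ 578.34911679 -166.58705922   43.5       ]]
```

```bash
cat >> h.py <<'E'
YAW=np.arctan2(.97,.23)-np.pi
def gp(G,tilt,yaw=YAW):
    r=tool(yaw,np.radians(-tilt)); return np.array(G)+19*r.apply([0,0,1]), r
E
python3 - <<'E'
from h import *
print(get_obs()['qpos'].round(3)); print(gp([0,0,0],-35)[1].apply([0,0,1]))
for z,t in((120,-35),(120,35),(29,-35),(29,35)): print(z,t,delta(*gp([557,-148,z],t)))
E
```

```text
[-2.860e-01  3.710e-01  1.772e+00 -1.000e-03  9.990e-01  1.522e+00]
[ 0.55810195 -0.13233345 -0.81915204]
120 -35 (array([ 0.0598, -0.01  ,  0.3178]), array([ 0.001 ,  0.4079, -0.0021]))
120 35 (array([-0.0129, -0.0098,  0.3179]), array([-4.000e-04, -4.066e-01, -2.300e-03]))
29 -35 (array([ 0.0601, -0.0102,  0.6212]), array([ 0.001 ,  0.4079, -0.0021]))
29 35 (array([-0.0126, -0.0099,  0.6212]), array([-4.000e-04, -4.066e-01, -2.300e-03]))
```

step_arm(deltas=[[[-0.013, -0.01, 0.318], [0, -0.407, 0], 1], [[-0.013, -0.01, 0.318], [0, -0.407, 0], 1], [[-0.013, -0.01, 0.318], [0, -0.407, 0], 1], [[-0.013, -0.01, 0.318], [0, -0.407, 0], 1], [[-0.013, -0.01, 0.318], [0, -0.407, 0], 1], [[-0.013, -0.01, 0.318], [0, -0.407, 0], 1], [[-0.013, -0.01, 0.318], [0, -0.407, 0], 1], [[-0.013, -0.01, 0.4], [0, -0.407, 0], 1], [[-0.013, -0.01, 0.5], [0, -0.407, 0], 1], [[-0.013, -0.01, 0.57], [0, -0.407, 0], 1], [[-0.013, -0.01, 0.621], [0, -0.407, 0], 1], [[-0.013, -0.01, 0.621], [0, -0.407, 0], 1], [[-0.013, -0.01, 0.621], [0, -0.407, 0], 1]])

```text
t: 2.87
ee_pos: [546.6, -145.1, 14.8]
orientation: [-2.91, 0.347, 0.916]
ft_force: [-0.3, 0.4, 0.7]
width: 88.3
grasp_force: 0.0
```

Run:
```python
from h import *
o=get_obs(); print(o['qpos'].round(3)); r=R.from_rotvec(o['orientation']);print('G',o['ee_pos']-19*r.apply([0,0,1]), r.apply([0,0,1]))
for z,t in((29,35),(50,35),(50,-25),(29,-25)): print(z,t,delta(*gp([557,-148,z],t)))
```

```text
[-0.27   0.909  1.421 -0.019  1.421  1.547]
G [ 557.14064679 -147.63024961   30.3665475 ] [-0.55647324  0.13468017 -0.8198773 ]
29 35 (array([0.0024, 0.0015, 0.0038]), array([-0.0018, -0.0008, -0.0024]))
50 35 (array([-0.0377,  0.0015, -0.0536]), array([-0.0018, -0.0008, -0.0024]))
50 -25 (array([ 0.0172,  0.0012, -0.0852]), array([-3.000e-04,  6.973e-01, -3.100e-03]))
29 -25 (array([ 0.0573,  0.0012, -0.0278]), array([-3.000e-04,  6.973e-01, -3.100e-03]))
```

step_arm(deltas=[[[0, 0, 0], [0, 0, 0], -1], [[0, 0, 0], [0, 0, 0], -1], [[0, 0, 0], [0, 0, 0], -1], [[0, 0, 0], [0, 0, 0], -1], [[0, 0, 0], [0, 0, 0], -1], [[0, 0, 0], [0, 0, 0], -1], [[0, 0, 0], [0, 0, 0], -1], [[0, 0, 0], [0, 0, 0], -1], [[0, 0, 0], [0, 0, 0], -1], [[0, 0, 0], [0, 0, 0], -1]])

```text
t: 3.7
ee_pos: [547.2, -144.8, 14.2]
orientation: [-2.91, 0.346, 0.917]
ft_force: [1.2, -1.5, 4.9]
width: 52.1
grasp_force: 30.0
```

step_arm(deltas=[[[-0.019, 0, -0.028], [0, 0, 0], -1], [[-0.038, 0, -0.057], [0, 0, 0], -1], [[-0.031, 0, -0.058], [0, 0.078, 0], -1], [[-0.024, 0, -0.059], [0, 0.155, 0], -1], [[-0.016, 0, -0.061], [0, 0.233, 0], -1], [[-0.01, 0, -0.064], [0, 0.31, 0], -1], [[-0.003, 0, -0.068], [0, 0.388, 0], -1], [[0.003, 0, -0.072], [0, 0.465, 0], -1], [[0.008, 0, -0.077], [0, 0.543, 0], -1], [[0.013, 0, -0.083], [0, 0.62, 0], -1], [[0.017, 0, -0.089], [0, 0.698, 0], -1], [[0.017, 0, -0.089], [0, 0.698, 0], -1], [[0.017, 0, -0.089], [0, 0.698, 0], -1]])

```text
t: 4.78
ee_pos: [571.5, -152.6, 46.1]
orientation: [3.016, -0.357, 0.628]
ft_force: [0.5, 0.4, -1.6]
width: 52.0
grasp_force: 30.0
```

Run:
```python
from h import *
o=get_obs(); print(o['t'],o['qpos'].round(3)); r=R.from_rotvec(o['orientation']);print('G',o['ee_pos']-19*r.apply([0,0,1]), r.apply([0,0,1]),o['width'])
w=get_image('scene'); p=proj(w,[[557,-148,50]])[0].astype(int)
c=w['pixels'][p[1]-60:p[1]+60,p[0]-70:p[0]+70,::-1]
cv2.imwrite('pics/d.png',cv2.resize(c,(700,600),interpolation=cv2.INTER_CUBIC))
g=o['ee_pos']
for z,t in((40,-25),(32,-25),(29,-25),(28,-25)): print(z,t,delta(*gp([557,-148,z],t)))
```

```text
4.7833 [-0.298  0.557  2.071  0.302  0.11   1.215]
G [ 564.13673569 -150.960965     63.48797733] [ 0.38916449 -0.0854928  -0.91719245] 52.00960348950318
40 -25 (array([-0.0565, -0.0034,  0.0605]), array([-0.0041,  0.017 , -0.0027]))
32 -25 (array([-0.0671, -0.0032,  0.0849]), array([-0.0041,  0.017 , -0.0027]))
29 -25 (array([-0.0711, -0.0031,  0.0941]), array([-0.0041,  0.017 , -0.0027]))
28 -25 (array([-0.0725, -0.0031,  0.0971]), array([-0.0041,  0.017 , -0.0027]))
```

View pics/d.png

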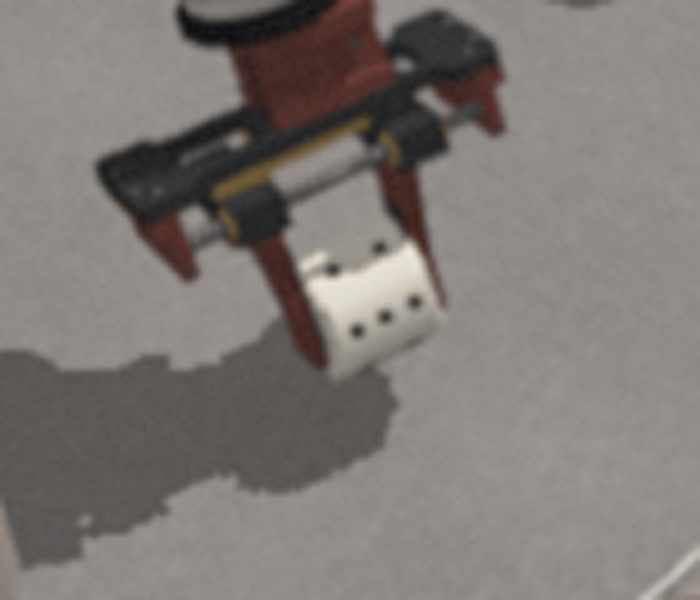

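The crop shows the timer held between the fingers, with three dots facing the camera at (357..415,330..300) and two dots tilted up. But joint 5 has hit its limit, so forward tilt stops at about 23°. I'll turn back, set the timer down as it was, and regrasp with more back-tilt (−55° to +5°).

Run:
```python
from h import *
for z,t in((65,5),(65,35)): print(z,t,delta(*gp([557,-148,z],t)))
```

```text
65 5 (array([-0.0551, -0.0039, -0.0236]), array([-0.0047, -0.3321, -0.0016]))
65 35 (array([-0.0788, -0.004 , -0.0462]), array([-5.100e-03, -6.812e-01, -3.000e-04]))
```

step_arm(deltas=[[[-0.015, 0, -0.005], [0, -0.07, 0], -1], [[-0.025, 0, -0.01], [0, -0.14, 0], -1], [[-0.04, 0, -0.015], [0, -0.21, 0], -1], [[-0.05, 0, -0.02], [0, -0.28, 0], -1], [[-0.058, -0.004, -0.025], [0, -0.35, 0], -1], [[-0.062, -0.004, -0.03], [0, -0.42, 0], -1], [[-0.067, -0.004, -0.035], [0, -0.5, 0], -1], [[-0.072, -0.004, -0.04], [0, -0.58, 0], -1], [[-0.079, -0.004, -0.046], [-0.005, -0.681, 0], -1], [[-0.079, -0.004, -0.046], [-0.005, -0.681, 0], -1], [[-0.079, -0.004, -0.046], [-0.005, -0.681, 0], -1]])

```text
t: 5.75
ee_pos: [547.6, -146.2, 47.0]
orientation: [-2.913, 0.342, 0.921]
ft_force: [0.1, 0.4, -0.3]
width: 51.7
grasp_force: 30.0
```

Run:
```python
from h import *
o=get_obs(); print(o['t'],o['qpos'].round(3)); r=R.from_rotvec(o['orientation']);print('G',o['ee_pos']-19*r.apply([0,0,1]), r.apply([0,0,1]),o['width'])
# the grasp itself was at z=14.2+19*.82=29.8, tilt vector above
for z,t in((40,34.9),(30,34.9),(29.5,34.9)): print(z,t,delta(*gp([557.3,-147.5,z],t)))
```

```text
5.75 [-0.269  0.867  1.419 -0.024  1.468  1.545]
G [ 558.28423759 -148.70646526   62.50541493] [-0.5597503   0.12996767 -0.81840577] 51.725135195061
40 34.9 (array([ 0.0399, -0.0036,  0.0638]), array([ 0.0018,  0.002 , -0.0012]))
30 34.9 (array([ 0.0591, -0.0037,  0.091 ]), array([ 0.0018,  0.002 , -0.0012]))
29.5 34.9 (array([ 0.06  , -0.0037,  0.0924]), array([ 0.0018,  0.002 , -0.0012]))
```

step_arm(deltas=[[[0.02, -0.004, 0.032], [0.002, 0.002, -0.001], -1], [[0.04, -0.004, 0.064], [0.002, 0.002, -0.001], -1], [[0.048, -0.004, 0.074], [0.002, 0.002, -0.001], -1], [[0.053, -0.004, 0.082], [0.002, 0.002, -0.001], -1], [[0.056, -0.004, 0.087], [0.002, 0.002, -0.001], -1], [[0.059, -0.004, 0.091], [0.002, 0.002, -0.001], -1], [[0.06, -0.004, 0.0925], [0.002, 0.002, -0.001], -1], [[0.06, -0.004, 0.0925], [0.002, 0.002, -0.001], -1], [[0.06, -0.004, 0.0925], [0.002, 0.002, -0.001], -1]])

```text
t: 6.5
ee_pos: [545.8, -144.1, 15.9]
orientation: [-2.911, 0.34, 0.912]
ft_force: [0.2, -0.1, -0.8]
width: 52.2
grasp_force: 30.0
```

Run:
```python
from h import *
o=get_obs(); print(o['t'],o['qpos'].round(3)); r=R.from_rotvec(o['orientation']);print('G',o['ee_pos']-19*r.apply([0,0,1]), r.apply([0,0,1]),o['width'],o['ft_force'])
for z,t in((29.5,35),(31,55)): print(z,t,delta(*gp([557.3,-147.5,z],t)))
```

```text
6.5 [-0.269  0.905  1.425 -0.018  1.418  1.542]
G [ 556.36450413 -146.69644638   31.4580732 ] [-0.55462306  0.13440326 -0.82117539] 52.164900808211314 [ 0.19716941 -0.08915459 -0.827633  ]
29.5 35 (array([0.0065, 0.0021, 0.0033]), array([-0.0019, -0.0024,  0.0008]))
31 55 (array([-0.018 ,  0.002 , -0.0047]), array([-0.0017, -0.2351,  0.0012]))
```

step_arm(deltas=[[[0.002, 0, 0.003], [0, 0, 0], -1], [[0.004, 0, 0.0055], [0, 0, 0], -1], [[0.004, 0, 0.0055], [0, 0, 0], -1], [[0.004, 0, 0.0055], [0, 0, 0], -1]])

```text
t: 6.83
ee_pos: [545.9, -144.1, 14.2]
orientation: [-2.911, 0.34, 0.912]
ft_force: [0.3, 0.1, 5.6]
width: 51.8
grasp_force: 30.0
```

step_arm(deltas=[[[0, 0, 0], [0, 0, 0], 1], [[0, 0, 0], [0, 0, 0], 1], [[0, 0, 0], [0, 0, 0], 1], [[0, 0, 0], [0, 0, 0], 1], [[0, 0, 0], [0, 0, 0], 1], [[0, 0, 0], [0, 0, 0], 1], [[-0.006, 0, -0.001], [0, -0.06, 0], 1], [[-0.012, 0, -0.002], [0, -0.12, 0], 1], [[-0.018, 0, -0.004], [0, -0.18, 0], 1], [[-0.023, 0, -0.006], [0, -0.235, 0], 1], [[-0.023, 0, -0.006], [0, -0.235, 0], 1], [[-0.023, 0, -0.006], [0, -0.235, 0], 1]])

```text
t: 7.83
ee_pos: [540.8, -142.9, 17.3]
orientation: [-2.675, 0.311, 1.392]
ft_force: [0.1, -0.1, -0.5]
width: 87.8
grasp_force: 0.0
```

Run:
```python
from h import *
o=get_obs(); print(o['t'],o['qpos'].round(3)); r=R.from_rotvec(o['orientation']);print('G',o['ee_pos']-19*r.apply([0,0,1]), r.apply([0,0,1]),o['width'],o['ft_force'])
w=get_image('top')
g=cv2.cvtColor(w['pixels'],cv2.COLOR_RGB2GRAY)
s=get_image('scene'); p=proj(s,[[557,-148,50]])[0].astype(int)
a=cv2.resize(s['pixels'][p[1]-50:p[1]+50,p[0]-50:p[0]+50,::-1],(400,400),interpolation=cv2.INTER_CUBIC)
b=cv2.resize(w['pixels'][200:260,303:363,::-1],(400,400),interpolation=cv2.INTER_CUBIC)
cv2.imwrite('pics/e.png',np.hstack([b,a]))
```

```text
7.8333 [-0.266  1.09   1.2   -0.026  1.811  1.543]
G [ 555.89271281 -146.52216869   28.23882056] [-0.79675301  0.19118684 -0.57326454] 87.7510889923591 [ 0.09876059 -0.14484656 -0.48516277]
```

View pics/e.png

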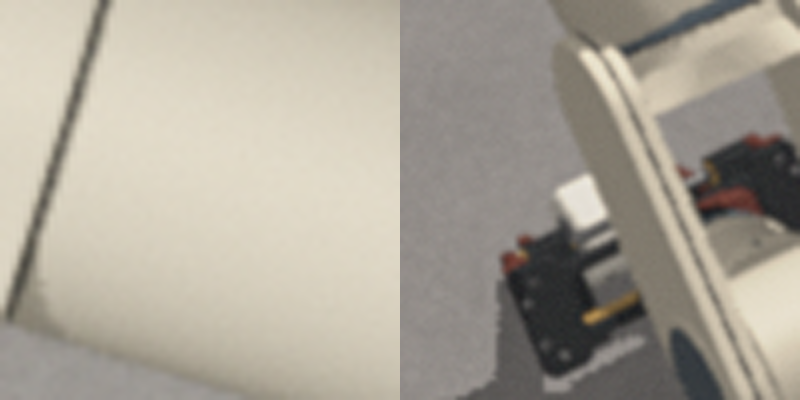

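The arm hides the timer in the top crop. In the scene crop its white body sits flat near (580,210), between the fingers. Now closing, lifting and turning 60°.

step_arm(deltas=[[[0, 0, 0], [0, 0, 0], -1], [[0, 0, 0], [0, 0, 0], -1], [[0, 0, 0], [0, 0, 0], -1], [[0, 0, 0], [0, 0, 0], -1], [[0, 0, 0], [0, 0, 0], -1], [[0, 0, 0], [0, 0, 0], -1], [[0, 0, 0], [0, 0, 0], -1], [[0, 0, 0], [0, 0, 0], -1], [[-0.034, 0, -0.024], [0, 0, 0], -1], [[-0.068, 0, -0.048], [0, 0, 0], -1], [[-0.061, 0, -0.048], [0, 0.078, 0], -1], [[-0.053, 0, -0.05], [0, 0.155, 0], -1], [[-0.046, 0, -0.052], [0, 0.233, 0], -1], [[-0.04, 0, -0.055], [0, 0.31, 0], -1], [[-0.033, 0, -0.058], [0, 0.388, 0], -1], [[-0.027, 0, -0.063], [0, 0.465, 0], -1], [[-0.022, 0, -0.068], [0, 0.543, 0], -1], [[-0.017, 0, -0.074], [0, 0.62, 0], -1], [[-0.013, 0, -0.08], [0, 0.698, 0], -1], [[-0.013, 0, -0.08], [0, 0.698, 0], -1]])

```text
t: 9.6
ee_pos: [554.1, -146.1, 36.7]
orientation: [3.11, -0.365, 0.137]
ft_force: [-1.8, 0.5, -1.8]
width: 51.4
grasp_force: 30.0
```

Run:
```python
from h import *
o=get_obs(); print(o['t'],o['qpos'].round(3)); r=R.from_rotvec(o['orientation']);print('G',o['ee_pos']-19*r.apply([0,0,1]), r.apply([0,0,1]),o['width'],o['ft_force'])
for z,t in((40,-5),(31,-5),(29,-5)): print(z,t,delta(*gp([557,-147.5,z],t)))
```

```text
9.6 [-0.283  0.595  1.9    0.014  0.56   1.51 ]
G [ 552.51308892 -145.73189084   55.67096844] [ 0.08583576 -0.01714752 -0.99616173] 51.35413272183763 [-1.82946587  0.45512413 -1.81608295]
40 -5 (array([0.0113, 0.0026, 0.0534]), array([-0.0021, -0.0002, -0.0006]))
31 -5 (array([0.0086, 0.0027, 0.0833]), array([-0.0021, -0.0002, -0.0006]))
29 -5 (array([0.0081, 0.0028, 0.0899]), array([-0.0021, -0.0002, -0.0006]))
```

step_arm(deltas=[[[0.009, 0.003, 0.03], [0, 0, 0], -1], [[0.009, 0.003, 0.053], [0, 0, 0], -1], [[0.009, 0.003, 0.065], [0, 0, 0], -1], [[0.009, 0.003, 0.074], [0, 0, 0], -1], [[0.009, 0.003, 0.08], [0, 0, 0], -1], [[0.009, 0.003, 0.084], [0, 0, 0], -1], [[0.009, 0.003, 0.086], [0, 0, 0], -1], [[0.009, 0.003, 0.086], [0, 0, 0], -1]])

```text
t: 10.27
ee_pos: [563.1, -149.1, 11.4]
orientation: [3.11, -0.365, 0.134]
ft_force: [-5.2, 1.5, 16.5]
width: 51.7
grasp_force: 30.0
```

step_arm(deltas=[[[0, 0, -0.002], [0, 0, 0], -1], [[0, 0, -0.002], [0, 0, 0], 1], [[0, 0, -0.002], [0, 0, 0], 1], [[0, 0, -0.002], [0, 0, 0], 1], [[0, 0, -0.002], [0, 0, 0], 1], [[0, 0, -0.002], [0, 0, 0], 1], [[0, 0, -0.002], [0, 0, 0], 1]])

```text
t: 10.85
ee_pos: [562.6, -149.0, 10.8]
orientation: [3.11, -0.365, 0.135]
ft_force: [-0.1, -0.3, -0.4]
width: 86.8
grasp_force: 0.0
```

Run:
```python
from h import *
o=get_obs(); print(o['t'],o['ft_force']); r=R.from_rotvec(o['orientation']);print('G',o['ee_pos']-19*r.apply([0,0,1]), r.apply([0,0,1]),o['width'])
w=get_image('wrist'); s=get_image('scene'); p=proj(s,[[557,-148,40]])[0].astype(int)
a=cv2.resize(s['pixels'][p[1]-40:p[1]+40,p[0]-40:p[0]+40,::-1],(400,400),interpolation=cv2.INTER_CUBIC)
cv2.imwrite('pics/f.png',np.hstack([cv2.resize(w['pixels'][130:410,140:420,::-1],(400,400)),a]))
for z,t in((30,55),): print(z,t,delta(*gp([557.5,-148,z],t)),delta(*gp(o['ee_pos']-19*r.apply([0,0,1]),t)))
```

```text
10.85 [-0.1140844  -0.32801867 -0.4065787 ]
G [ 560.97934483 -148.69012835   29.73698736] [ 0.08454218 -0.01688287 -0.99627686] 86.75617442823479
30 55 (array([-0.0666,  0.0006, -0.0332]), array([-2.100e-03, -6.976e-01,  6.000e-04])) (array([-0.0549,  0.0001, -0.0313]), array([-2.100e-03, -6.976e-01,  6.000e-04]))
```

View pics/f.png

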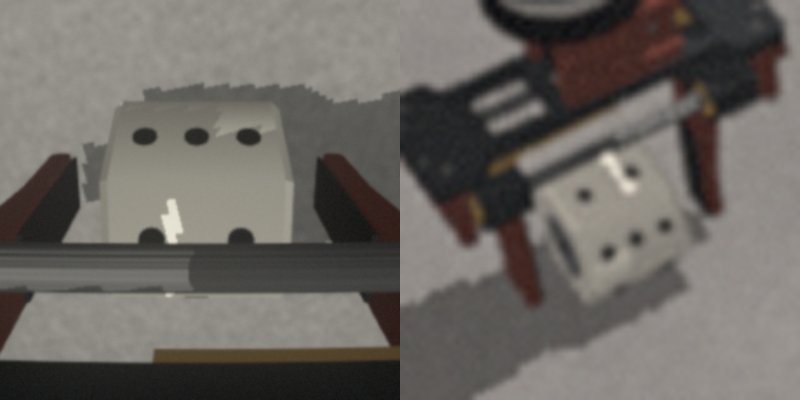

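Crop shows two dots up and three dots on the far flat, with the timer lying flat between the open fingers. Tilting back about it and regrasping.

step_arm(deltas=[[[-0.008, 0, -0.001], [0, -0.08, 0], 1], [[-0.016, 0, -0.003], [0, -0.175, 0], 1], [[-0.024, 0, -0.006], [0, -0.26, 0], 1], [[-0.031, 0, -0.009], [0, -0.349, 0], 1], [[-0.038, 0, -0.014], [0, -0.43, 0], 1], [[-0.044, 0, -0.019], [0, -0.523, 0], 1], [[-0.049, 0, -0.025], [0, -0.61, 0], 1], [[-0.053, 0, -0.032], [0, -0.698, 0], 1], [[-0.053, 0, -0.032], [0, -0.698, 0], 1], [[-0.053, 0, -0.032], [0, -0.698, 0], 1], [[-0.053, 0, -0.032], [0, -0.698, 0], 1]])

```text
t: 11.87
ee_pos: [546.0, -145.1, 17.8]
orientation: [-2.674, 0.311, 1.392]
ft_force: [-1.2, 0.0, 0.2]
width: 88.1
grasp_force: 0.0
```

Run:
```python
from h import *
o=get_obs(); print(o['t'],o['ft_force'],o['qpos'].round(2)); r=R.from_rotvec(o['orientation']);print('G',o['ee_pos']-19*r.apply([0,0,1]), r.apply([0,0,1]),o['width'])
```

```text
11.8667 [-1.18736845e+00  2.38275209e-04  1.93401970e-01] [-0.27  1.1   1.18 -0.03  1.82  1.54]
G [ 561.16745339 -148.70230107   28.69905587] [-0.7968285   0.19126927 -0.5731321 ] 88.06618906410058
```

Same state as before the first turn, so repeat the same close, lift and turn.

step_arm(deltas=[[[0, 0, 0], [0, 0, 0], -1], [[0, 0, 0], [0, 0, 0], -1], [[0, 0, 0], [0, 0, 0], -1], [[0, 0, 0], [0, 0, 0], -1], [[0, 0, 0], [0, 0, 0], -1], [[0, 0, 0], [0, 0, 0], -1], [[0, 0, 0], [0, 0, 0], -1], [[0, 0, 0], [0, 0, 0], -1], [[-0.034, 0, -0.024], [0, 0, 0], -1], [[-0.068, 0, -0.048], [0, 0, 0], -1], [[-0.061, 0, -0.048], [0, 0.078, 0], -1], [[-0.053, 0, -0.05], [0, 0.155, 0], -1], [[-0.046, 0, -0.052], [0, 0.233, 0], -1], [[-0.04, 0, -0.055], [0, 0.31, 0], -1], [[-0.033, 0, -0.058], [0, 0.388, 0], -1], [[-0.027, 0, -0.063], [0, 0.465, 0], -1], [[-0.022, 0, -0.068], [0, 0.543, 0], -1], [[-0.017, 0, -0.074], [0, 0.62, 0], -1], [[-0.013, 0, -0.08], [0, 0.698, 0], -1], [[-0.013, 0, -0.08], [0, 0.698, 0], -1]])

```text
t: 13.53
ee_pos: [559.4, -148.2, 36.9]
orientation: [3.11, -0.365, 0.137]
ft_force: [-0.8, 0.7, -0.9]
width: 51.8
grasp_force: 30.0
```

Run:
```python
from h import *
o=get_obs(); print(o['t'],o['qpos'].round(3)); r=R.from_rotvec(o['orientation']);print('G',o['ee_pos']-19*r.apply([0,0,1]), r.apply([0,0,1]),o['width'],o['ft_force'])
for z,t in((40,-5),(31,-5),(29,-5)): print(z,t,delta(*gp([556.5,-147.5,z],t)))
```

```text
13.5333 [-0.284  0.6    1.887  0.014  0.567  1.509]
G [ 557.74050495 -147.87529443   55.83238281] [ 0.08573871 -0.01708413 -0.99617117] 51.763752499306634 [-0.80336864  0.72130232 -0.85551351]
40 -5 (array([-0.0089,  0.0001,  0.0522]), array([-0.0021, -0.0001, -0.0006]))
31 -5 (array([-0.0115,  0.0002,  0.0821]), array([-0.0021, -0.0001, -0.0006]))
29 -5 (array([-0.0121,  0.0002,  0.0887]), array([-0.0021, -0.0001, -0.0006]))
```

step_arm(deltas=[[[-0.01, 0, 0.03], [0, 0, 0], -1], [[-0.02, 0, 0.053], [0, 0, 0], -1], [[-0.024, 0, 0.063], [0, 0, 0], -1], [[-0.024, 0, 0.07], [0, 0, 0], -1], [[-0.024, 0, 0.076], [0, 0, 0], -1], [[-0.024, 0, 0.08], [0, 0, 0], -1], [[-0.024, 0, 0.082], [0, 0, 0], -1], [[-0.024, 0, 0.082], [0, 0, 0], -1]])

```text
t: 14.2
ee_pos: [558.8, -148.1, 11.0]
orientation: [3.11, -0.365, 0.135]
ft_force: [-0.6, 0.1, -0.9]
width: 51.6
grasp_force: 30.0
```

step_arm(deltas=[[[0, 0, 0.0015], [0, 0, 0], -1], [[0, 0, 0.003], [0, 0, 0], -1], [[0, 0, 0.003], [0, 0, 0], -1], [[0, 0, 0.003], [0, 0, 0], -1]])

```text
t: 14.53
ee_pos: [558.8, -148.1, 10.9]
orientation: [3.11, -0.365, 0.136]
ft_force: [-2.1, 0.3, 7.1]
width: 52.2
grasp_force: 30.0
```

Contact at 7 N. I'll open, pull straight back up along the tool, then look.

step_arm(deltas=[[[0, 0, 0], [0, 0, 0], 1], [[0, 0, 0], [0, 0, 0], 1], [[0, 0, 0], [0, 0, 0], 1], [[0, 0, 0], [0, 0, 0], 1], [[0, 0, 0], [0, 0, 0], 1], [[0, 0, 0], [0, 0, 0], 1], [[0, 0, 0], [0, 0, 0], 1], [[0, 0, -0.1], [0, 0, 0], 1], [[0, 0, -0.2], [0, 0, 0], 1], [[0, 0, -0.3], [0, 0, 0], 1], [[0, 0, -0.4], [0, 0, 0], 1], [[0, 0, -0.5], [0, 0, 0], 1], [[0, 0, -0.6], [0, 0, 0], 1], [[0, 0, -0.6], [0, 0, 0], 1], [[0, 0, -0.6], [0, 0, 0], 1]])

```text
t: 15.78
ee_pos: [544.3, -145.3, 191.4]
orientation: [3.109, -0.365, 0.142]
ft_force: [0.2, -0.1, -0.3]
width: 88.0
grasp_force: 0.0
```

Run:
```python
from h import *
import pickle
o=get_obs(); print(o['t'],o['ee_pos'],abs(o['qvel']).max())
w=get_image('wrist'); s=get_image('scene'); p=proj(s,[[557,-148,40]])[0].astype(int)
a=cv2.resize(s['pixels'][p[1]-40:p[1]+40,p[0]-40:p[0]+40,::-1],(400,400),interpolation=cv2.INTER_CUBIC)
q=proj(w,[[557,-148,58]])[0].astype(int); v0=max(q[1]-70,0)
cv2.imwrite('pics/g.png',np.hstack([cv2.resize(w['pixels'][v0:v0+140,q[0]-70:q[0]+70,::-1],(400,400)),a])); print(q,v0)
g=cv2.cvtColor(w['pixels'],cv2.COLOR_RGB2GRAY)[v0:v0+140,q[0]-70:q[0]+70]
n,l,st,ce=cv2.connectedComponentsWithStats((g<80).astype(np.uint8))
for k in range(1,n):
    if 8<st[k,4]<120: c=ce[k]+[q[0]-70,v0]; print(st[k],c,onplane(w,[c],58),onplane(w,[c],43.5))
```

```text
15.7833 [ 544.28818791 -145.30278684  191.35005004] 0.04754748826064801
[278 199] 129
[54 34  6  4 17] [264.58823529 164.41176471] [[ 590.83158617 -143.31111462   58.        ]] [[ 590.5690887  -142.64775826   43.5       ]]
[79 34  6  4 19] [289.57894737 164.42105263] [[ 585.67243521 -165.03512293   58.        ]] [[ 585.16072312 -165.42115247   43.5       ]]
[54 44  5  2 10] [264.  173.5] [[ 583.08304072 -140.88439997   58.        ]] [[ 582.44624702 -140.1038203    43.5       ]]
[80 44  5  3 12] [290.08333333 173.75      ] [[ 577.46883923 -163.6004689    58.        ]] [[ 576.56084954 -163.91719697   43.5       ]]
[50 67  6  5 21] [260.38095238 197.76190476] [[ 562.52625478 -132.49628099   58.        ]] [[ 560.89645826 -131.31051027   43.5       ]]
[67 67  5  5 21] [277. 198.] [[ 558.83822135 -147.11679227   58.        ]] [[ 557.03027308 -146.63727051   43.5       ]]
[83 67  6  5 20] [293.5 197.8] [[ 555.56855601 -161.72198325   58.        ]] [[ 553.60266539 -161.94797041   43.5       ]]
```

View pics/g.png

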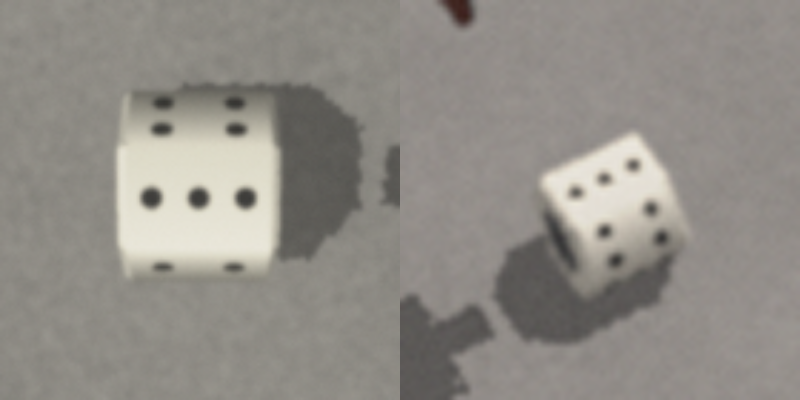

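Three dots are up at crop (150–246,198), with four on the far side and two on the near side. The timer lies flat at (559,−147), 2 mm from where it started, and the robot is clear of it. Handing in.

```bash
python3 -c "
from workcell import *
print(close_job())"
```

```text
the job is handed in; nothing more can be done
None
```

The timer lies flat and still with its three-dot side up, about 2 mm from where I found it, with nothing else touched as far as I could see; I handed the job in at about 16 s of the 51 s allowed.

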